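Refit the plug-in relays on the relay rail

TASK

The four plug-in relays that were pulled for checking stand loose on the bench: plug each one, pins down, into the socket on the rail that fits its size and shape, fully home and upright, and let go. Leave the small transformer that stands among them where it is.

Things in the scene. Friction and masses are not known exactly. Their poses are not given: they have to be found in the camera images.
- relay_slim_c (a point): Centre, half-way up, of the slim plug-in relay (the narrowest): clear cover, black base, flat brass pins, 28 x 14 mm in plan and 46 mm tall including the 6 mm of pins it stands on; loose. x runs along its 28 mm side, y along its 14 mm side, z up. Its underside (pin tips) is 23 mm below this point, its top 23 mm above; when it is home, its upper 34 mm stand clear above the socket's rim: keep the fingertips within them.
- relay_medium_c (a point): Centre, half-way up, of the medium plug-in relay (the second narrowest): clear cover, black base, flat brass pins, 28 x 24 mm in plan and 46 mm tall including the 6 mm of pins it stands on; loose. x runs along its 28 mm side, y along its 24 mm side, z up. Its underside (pin tips) is 23 mm below this point, its top 23 mm above; when it is home, its upper 34 mm stand clear above the socket's rim: keep the fingertips within them.
- relay_wide_c (a point): Centre, half-way up, of the wide plug-in relay (the widest and oblong): clear cover, black base, flat brass pins, 28 x 42 mm in plan and 46 mm tall including the 6 mm of pins it stands on; loose. x runs along its 28 mm side, y along its 42 mm side, z up. Its underside (pin tips) is 23 mm below this point, its top 23 mm above; when it is home, its upper 34 mm stand clear above the socket's rim: keep the fingertips within them.
- relay_square_c (a point): Centre, half-way up, of the square plug-in relay (the square, tallest one): clear cover, black base, round brass pins, 36 x 36 mm in plan and 56 mm tall including the 6 mm of pins it stands on; loose. x runs along its 36 mm side, y along its 36 mm side, z up. Its underside (pin tips) is 28 mm below this point, its top 28 mm above; when it is home, its upper 44 mm stand clear above the socket's rim: keep the fingertips within them.
- socket_slim_seat (a point): Fixed grey rail socket for the slim relay: recess 32 x 18 mm (2 mm room on each side) between screw terminals; rim bevelled 3 mm outward. Point: middle of the recess, at the height where the relay's pin tips rest when fully home; the rim is 12 mm higher, the visible floor 6 mm. x across the rail (32 mm side), y along it, z up. Relay fits either way round; no insertion force.
- socket_medium_seat (a point): Fixed grey rail socket for the medium relay: recess 32 x 28 mm (2 mm room on each side) between screw terminals; rim bevelled 3 mm outward. Point: middle of the recess, at the height where the relay's pin tips rest when fully home; the rim is 12 mm higher, the visible floor 6 mm. x across the rail (32 mm side), y along it, z up. Relay fits either way round; no insertion force.
- socket_wide_seat (a point): Fixed grey rail socket for the wide relay: recess 32 x 46 mm (2 mm room on each side) between screw terminals; rim bevelled 3 mm outward. Point: middle of the recess, at the height where the relay's pin tips rest when fully home; the rim is 12 mm higher, the visible floor 6 mm. x across the rail (32 mm side), y along it, z up. Relay fits either way round; no insertion force.
- socket_square_seat (a point): Fixed grey rail socket for the square relay: recess 40 x 40 mm (2 mm room on each side) between screw terminals; rim bevelled 3 mm outward. Point: middle of the recess, at the height where the relay's pin tips rest when fully home; the rim is 12 mm higher, the visible floor 6 mm. x across the rail (40 mm side), y along it, z up. Relay fits any of 4 ways round; no insertion force.
- transformer_c (a point): Centre, half-way up, of a small mains transformer that stands among the relays: dark iron core with yellow winding ends and a mounting foot, 30 x 56 x 30 mm (x, y, z); loose, not a relay, not to be moved.
There are look-alikes about, which are no part of the job. Leave any red look-alike of the part that bears relay_slim_c alone.

How it is judged (in metres and radians):
At the end, for the whole second after the job is handed in: Each of the four relays stands in the socket of its own size, within 8 mm of the recess's middle, its pin tips within 3.5 mm of the seat height, no more than 0.12 rad off upright, at rest and released (horizontal distance between relay_slim_c and socket_slim_seat below 0.008 m and z of relay_slim_c in the frame of socket_slim_seat between 0.019 and 0.0265 m and angle between each of relay_slim_c, relay_medium_c, relay_wide_c, relay_square_c's own z axis and vertical below 0.12 rad and linear speed of each of relay_slim, relay_medium, relay_wide, relay_square below 0.01 m/s and horizontal distance between relay_medium_c and socket_medium_seat below 0.008 m and z of relay_medium_c in the frame of socket_medium_seat between 0.019 and 0.0265 m and horizontal distance between relay_wide_c and socket_wide_seat below 0.008 m and z of relay_wide_c in the frame of socket_wide_seat between 0.019 and 0.0265 m and horizontal distance between relay_square_c and socket_square_seat below 0.008 m and z of relay_square_c in the frame of socket_square_seat between 0.024 and 0.0315 m); the robot touches nothing.
It fails at once if the transformer is shifted by more than 15 mm (distance of transformer_c from where it was at the start of the episode above 0.015 m).
It also fails if it takes over 96 s, if anything falls off the work surface, if the arm or the gripper's body presses on something with over 40 N, if the wrist force passes 120 N, or if a joint passes its speed limit or range.

ROBOT

A 7-joint arm with a two-finger parallel gripper is mounted at the origin on a cart in front of the work surface, level with it; the furniture and walls round the work are solid. World frame = base frame: x ahead of the robot, y to its left, z up, the work surface at z = 0. Lengths are in m, angles in degrees, forces in N, time in s.
With the tool pointing down it reaches from about 0.425 to 0.875 m from the base axis. Payload 4.7 kg.
Tool frame: the origin (TCP) lies at the very end of the fingers, on their centre line; the grasp point (between the pads) lies 19 mm behind it; z points along the fingers, y is the line along which they close (so a half turn about z gives the same grasp; the last joint's range is limited). The gripper opens to 87 mm and grips with 3 to 60 N. Pads are 19 mm wide; open, the fingers measure 117 mm over their backs; the gripper's body (75 mm by 190 mm) begins 51 mm behind the grasp point.
Start: joints at [73.574, 18.392, -4.016, 83.108, 1.295, 78.541, -3.26], TCP at [0.193, -0.621, 0.223] pointing down, gripper open.
Joint ranges: [-163.93, 163.93], [-17.29, 119.83], [-79.2, 71.16], [3.27, 140.29], [-89.18, 269.18], [5.43, 117.66], [-154.24, 154.24]. Speed limits (degrees/s): [147.25, 147.25, 180, 180, 180, 180, 180].

INTERFACE

Orientations are given as [roll, pitch, yaw] about the fixed x, y, z axes, in that order (R = Rz(yaw) Ry(pitch) Rx(roll)).
In Python, from cell import get_obs, read_camera, sign_off, silhouettes gives the robot as it stands.
- The arm moves only by the tool play_rows, never from a script. Its argument "steps" is a list that holds one entry, the list of rows, each a list of 7 numbers: the shift along the tool's x, y, z in m, then the turn, a rotation vector about the tool's x, y, z in rad, then the finger opening in m, from 0 to 0.087. A call has 1 to 12 rows; each row shifts and turns the commanded pose from where the row before left it, along the tool's axes as they then stand; what a row does not reach is not made up. A row lasts 1/10 s, in which the tool goes at most 50 mm and 8.59 degrees, less where a joint would pass 70% of its speed; a pose out of reach is approached as far as the arm can. A call is refused whole if a number of a shift passes 0.05 or a number of a turn 0.15, either way. A call with a gripper value outside its range is refused whole. The fingers move at their own pace and stop on an object; "force" is the grip in N (left out, the last holds). Time passes only in rows, so rows that do not move let the fingers close. It gives the time, the measured TCP pose, the force, the opening and the grip force at its end, in the units of the state.
- get_obs(): the state, without advancing time (a new reading comes with each control period).
- read_camera(name): name is "side" or "top" or "wrist"; returns a dict with "frame" (480x640x3 uint8, red, green, blue), "intrinsics" (3x3 intrinsics, pixels), "k1" (the pictures are not rectified: a ray, as slopes to the right and down, at radius r is drawn at 1 + k1 r^2 times it, then the intrinsics apply), "view" (4x4, takes a point from world to camera coordinates). Camera axes: x right, y up, looking along -z (the intrinsics and any distortion apply to the point x, -y, -z); pixel columns grow to the right and rows downward; lengths in m; the calibration is good to about 2 mm. A picture is of the moment at which its call begins. There is no depth.
- sign_off(): hands the job in; it is judged then, once.
Trained networks look in the newest picture that a camera, given by its name, has taken for a name from the list of things; names that differ only in an ending like _2 or _b are one class to them, and where a whole thing is asked for, a point or a joint stands for the part that bears it (a point fixed in the world has none). Each returns a list of dicts, best first, with "p" (0 to 1); they miss things now and then, are a little off and sometimes report something else, mostly with a low value. They report only what shows in the picture. A call takes as long as a camera call. They do not tell look-alikes from the thing itself.
- silhouettes(camera, name): "pixels" (480x640 bool, what is visible of it) and "extent" ([left, top, right, bottom] in pixels, round what is visible of it).
The state is a dict: "time_s": time; "qpos": joint angles; "joint_velocities": joint speeds; "effort": joint torques, N m; "tool_pos": TCP position; "tool_rot": TCP orientation; "force": force on the tool from outside, world axes, zero at the start; "wrist_torque": the same for the moment, N m; "grip_width": finger opening in m; "grasp_force": force on a finger pad.
Only numpy, scipy, OpenCV 4.12 (cv2) and the standard library are available. Lean on these libraries where they do the work, as an engineer would, in place of code of your own. Each camera call takes 0.05 s, during which the arm holds its last target. There are 200 camera calls.

## Working session

There is one attempt and no reset: what is moved stays moved. The work goes in short steps, Python scripts to look and compute and a tool call to move; the robot and the scene stay as the last step left them, time stands still between calls to the robot, and variables do not carry over. Pictures are saved under pics/ and viewed, at most 14 in all, crops included, and the job is handed in when it is done.

Besides the shell and the picture viewer there is one more tool, called after "Call:" as name(argument=value, ...) on one line, values as JSON. play_rows: Moves the arm, as the interface text tells. Its arguments: {"type":"object","properties":{"steps":{"type":"array","items":{"type":"array","items":{"type":"array","items":{"type":"number"}}}},"force":{"type":"number"}},"required":["steps"]}

```bash
mkdir -p pics; ls
python3 - <<'E'
from cell import *
import cv2
o=get_obs(); print(o['time_s'],o['tool_pos'],o['tool_rot'],o['qpos'])
for n in ['top','side']:
    c=read_camera(n); cv2.imwrite(f'pics/{n}0.png',c['frame'][:,:,::-1]); print(n,c['intrinsics'],c['k1'],c['view'])
E
```

```text
pics
0.0 [ 0.19234833 -0.62030053  0.22144784] [-1.79889941e+02  5.08224846e-03  1.72333495e+01] [73.5742614  18.43895183 -4.01372621 83.17657252  1.29369197 78.53969795
 -3.26020633]
top [[603.54017452   0.         325.49057371]
 [  0.         603.54017452 238.12307136]
 [  0.           0.           1.        ]] 0.00929143866939425 [[-0.01070478 -0.99985888  0.01294722  0.00263387]
 [ 0.99185987 -0.00897438  0.12701753 -0.53481228]
 [-0.12688341  0.01420152  0.99181597 -1.31909937]
 [ 0.          0.          0.          1.        ]]
side [[491.3340354    0.         320.15221792]
 [  0.         491.3340354  241.38227794]
 [  0.           0.           1.        ]] -0.13220065043233906 [[ 0.94237312 -0.33436827 -0.01143513 -0.50352361]
 [ 0.18139764  0.48192895  0.85722773 -0.14041752]
 [-0.28111884 -0.80990267  0.51481051 -0.74320886]
 [ 0.          0.          0.          1.        ]]
```

View pics/top0.png

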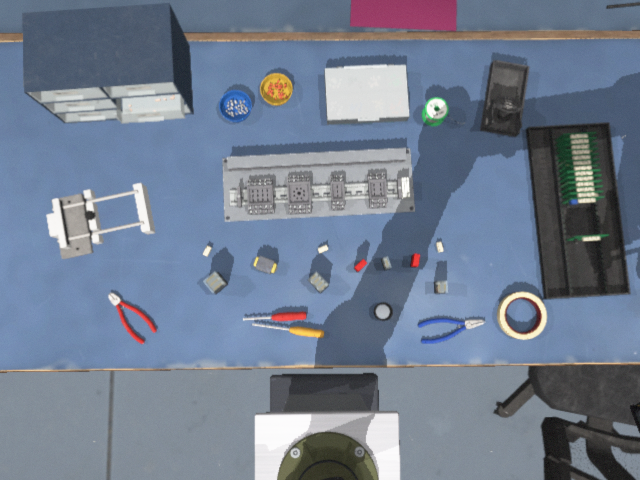

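View pics/side0.png

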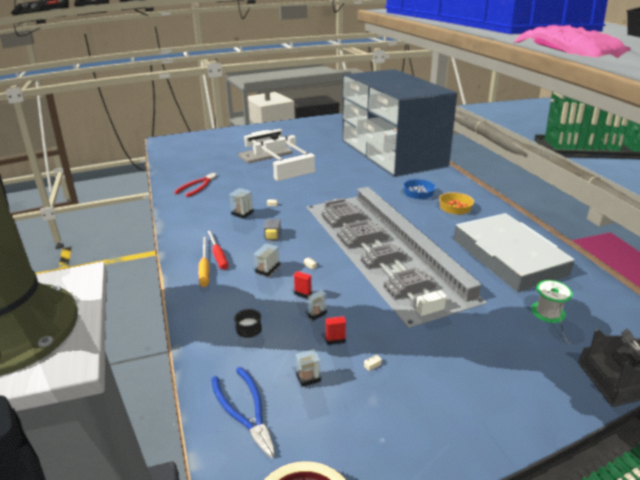

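Top picture: relays at (215,283), (318,281), (387,263; slim) and (440,287). Red look-alikes are at (360,265) and (415,260), and the transformer is at (265,262). The sockets are on the rail at about (262,193), (300,192), (337,190) and (377,187).

```bash
cat > h.py <<'E'
import numpy as np, cv2
from cell import *
from scipy.optimize import minimize
DIM={'slim':(.028,.014,.046),'medium':(.028,.024,.046),'wide':(.028,.042,.046),'square':(.036,.036,.056)}
def proj(c,P):
    P=np.atleast_2d(P); V=c['view']; q=P@V[:3,:3].T+V[:3,3]
    s=np.c_[q[:,0],-q[:,1]]/-q[:,2:3]; s=s*(1+c['k1']*(s**2).sum(1,keepdims=True))
    K=c['intrinsics']; return s*K[0,0]+K[:2,2]
def unproj(c,uv,z):
    K=c['intrinsics']; d=(np.asarray(uv,float)-K[:2,2])/K[0,0]; s=d.copy()
    for _ in range(8): s=d/(1+c['k1']*(s**2).sum())
    V=c['view']; R=V[:3,:3]; o=-R.T@V[:3,3]; r=R.T@np.array([s[0],-s[1],-1]); return o+r*(z-o[2])/r[2]
def box(x,y,yaw,dim,z0=0):
    a,b,h=dim; p=np.array([[i*a/2,j*b/2,k] for i in(-1,1) for j in(-1,1) for k in(z0,z0+h)])
    cs,sn=np.cos(yaw),np.sin(yaw); return p@np.array([[cs,sn,0],[-sn,cs,0],[0,0,1]])+[x,y,0]
def fit(obs,dim,x0,z0=0):
    """obs: list of (cam,mask); maximise mean IoU with projected box; supersampled 8x"""
    S=8; data=[]
    for c,m in obs:
        v,u=np.nonzero(m); l,t=u.min()-12,v.min()-12; w,h=u.max()+13-l,v.max()+13-t
        mm=np.zeros((h,w),np.uint8); mm[v-t,u-l]=1
        data.append((c,cv2.resize(mm,(w*S,h*S),interpolation=cv2.INTER_NEAREST),l,t))
    def cost(p):
        s=0
        for c,mm,l,t in data:
            q=(proj(c,box(*p,dim,z0))-[l,t]+.5)*S
            im=np.zeros_like(mm); cv2.fillConvexPoly(im,cv2.convexHull(q.astype(np.int32)),1)
            s+=1-(im&mm).sum()/max(1,(im|mm).sum())
        return s/len(data)
    best=None
    for yaw in np.radians(np.arange(-90,90,15)):
        r=minimize(cost,[x0[0],x0[1],yaw],method='Nelder-Mead',options=dict(initial_simplex=[[x0[0],x0[1],yaw],[x0[0]+.01,x0[1],yaw],[x0[0],x0[1]+.01,yaw],[x0[0],x0[1],yaw+.2]],maxiter=150))
        if best is None or r.fun<best.fun: best=r
    return best
E
python3 - <<'E'
from h import *
C={n:read_camera(n) for n in('top','side')}
for k in DIM:
    ds={n:silhouettes(n,f'relay_{k}_c') for n in C}
    for n in C: 
        for d in ds[n][:4]: 
            e=np.array(d['extent']); print(k,n,round(d['p'],2),e, unproj(C[n],(e[:2]+e[2:])/2,.023).round(3)[:2])
d=silhouettes('top','transformer_c')
for i in d[:2]: e=np.array(i['extent']);print('tr',i['p'],e,unproj(C['top'],(e[:2]+e[2:])/2,.015))
for p in [(262,193),(300,192),(337,190),(377,187),(224,158),(410,150),(412,210),(227,221)]: print(p,unproj(C['top'],p,.02).round(3))
f=C['top']['frame']; cv2.imwrite('pics/rail.png',cv2.resize(f[140:300,195:465],None,fx=2.9,fy=2.9,interpolation=cv2.INTER_CUBIC)[:,:,::-1])
E
```

```text
slim top 0.44 [412.6 256.  419.5 269.4] [ 0.479 -0.206]
slim top 0.4 [354.5 261.4 365.9 269.9] [ 0.473 -0.08 ]
slim side 0.77 [309.4 291.4 323.3 319.8] [ 0.48  -0.136]
slim side 0.67 [323.5 317.4 347.7 346.2] [ 0.486 -0.203]
slim side 0.57 [294.8 271.1 313.9 300.5] [ 0.479 -0.08 ]
medium top 0.57 [435.9 282.  450.9 293.4] [ 0.422 -0.266]
medium side 0.91 [295.6 346.5 320.6 388.5] [ 0.427 -0.256]
medium side 0.29 [360.7 243.6 406.1 268.2] [ 0.639 -0.044]
wide top 0.68 [307.3 272.2 330.7 291.5] [0.438 0.013]
wide side 0.8 [255.1 244.8 279.9 276.6] [0.441 0.014]
square top 0.88 [202.3 273.2 227.1 292.7] [0.438 0.246]
tr 0.86 [253.2 256.9 277.6 275.4] [0.47470161 0.13341129 0.015     ]
(262, 193) [0.642 0.141 0.02 ]
(300, 192) [0.643 0.054 0.02 ]
(337, 190) [ 0.647 -0.03   0.02 ]
(377, 187) [ 0.654 -0.122  0.02 ]
(224, 158) [0.724 0.228 0.02 ]
(410, 150) [ 0.74 -0.2   0.02]
(412, 210) [ 0.6   -0.201  0.02 ]
(227, 221) [0.578 0.22  0.02 ]
```

View pics/rail.png

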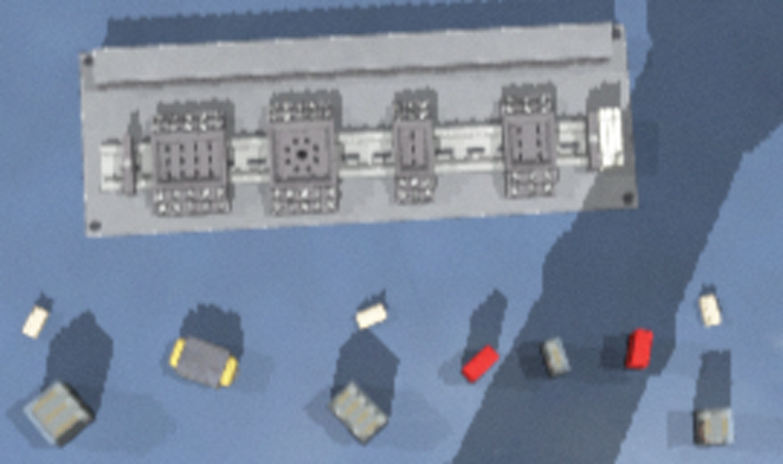

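Rail crop: sockets from left are wide, square (8 round holes), slim and medium. The relays in front are square (60,413), wide (358,411), slim (555,357) between the two red ones, and medium (715,427).

I choose the clear slim relay, at (387,263) in the full picture. Next I move over for a close look.

Call:
play_rows(steps=[[[0,0,0,0,0,0.15,0.087],[0,0,0,0,0,0.15,0.087],[0.027,-0.042,-0.008,0,0,0,0.087],[0.027,-0.042,-0.008,0,0,0,0.087],[0.027,-0.042,-0.008,0,0,0,0.087],[0.027,-0.042,-0.008,0,0,0,0.087],[0.027,-0.042,-0.008,0,0,0,0.087],[0.027,-0.042,-0.008,0,0,0,0.087],[0.027,-0.042,-0.008,0,0,0,0.087],[0.027,-0.042,-0.008,0,0,0,0.087],[0.027,-0.042,-0.008,0,0,0,0.087],[0.027,-0.042,-0.008,0,0,0,0.087]]])

```text
time_s: 1.85
tool_pos: [0.4599, -0.2035, 0.3024]
tool_rot: [179.9, -0.0, 0.0]
force: [1.1, 0.3, 0.2]
grip_width: 0.0869
grasp_force: 0.0
```

Run:
```python
from h import *
c=read_camera('wrist'); cv2.imwrite('pics/w1.png',c['frame'][:,:,::-1])
V=c['view'];print(-V[:3,:3].T@V[:3,3],V[:3,:3].round(2),c['intrinsics'][0,0],c['k1'])
o=get_obs();print(o['time_s'],o['tool_pos'],o['tool_rot'],o['qpos'])
for k in ('slim','medium'):
    for d in silhouettes('wrist',f'relay_{k}_c')[:4]: print(k,d['p'],d['extent'])
```

```text
[ 0.53475414 -0.20346881  0.46374699] [[ 0.   -1.    0.  ]
 [ 0.96  0.   -0.27]
 [ 0.27  0.    0.96]] 404.04664198862014 -0.07877813465934798
1.9 [ 0.46550873 -0.19375695  0.30407184] [-179.81265319   -0.36532327    0.78251502] [ 45.02156456  -0.35237115 -24.92839629  95.30214498  -0.45566343
  84.74297773 -69.08299802]
slim 0.89 [245.7, 165.6, 270.4, 197.1]
slim 0.67 [310.0, 159.7, 325.4, 197.5]
slim 0.64 [190.7, 171.5, 222.3, 201.7]
medium 0.7 [356.4, 219.3, 381.6, 253.4]
medium 0.56 [245.1, 164.6, 268.1, 195.8]
```

View pics/w1.png

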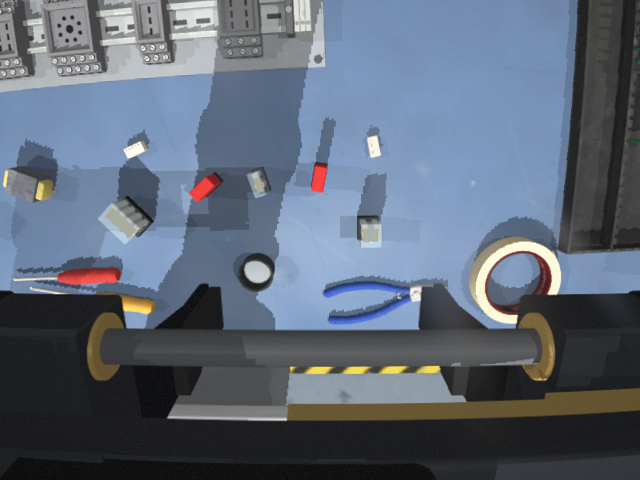

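The wrist picture shows the clear slim relay at (258,182) between the reds at (205,187) and (319,178). The medium one is at (370,231), the wide one at (126,219) and the tape roll at (515,285). Now I measure everything.

```bash
cat >> h.py <<'E'
def est(k,guess,cams=('top','side','wrist'),C=None):
    C=C or {n:read_camera(n) for n in cams}; obs=[]; used=[]
    for n in cams:
        for d in silhouettes(n,f'relay_{k}_c'):
            m=d['pixels']; 
            if d['p']<.25 or m.sum()<40: continue
            v,u=np.nonzero(m); g=proj(C[n],[*guess,DIM[k][2]/2])[0]; f=C[n]['intrinsics'][0,0]
            depth=-(C[n]['view']@[*guess,.02,1])[2]
            if np.hypot(u.mean()-g[0],v.mean()-g[1])*depth/f<.025:
                e=d['extent']
                if e[0]>2 and e[2]<637 and e[1]>2: obs.append((C[n],m)); used.append(n); break
    r=fit(obs,DIM[k],guess); out=[r.x.round(4)[:2],round(float(np.degrees(r.x[2])),1),round(r.fun,3),used]
    for o,n in zip(obs,used):
        s=fit([o],DIM[k],guess); out.append((n,s.x[:2].round(4),round(float(np.degrees(s.x[2])),1),round(s.fun,3)))
    return out
G={'slim':(.480,-.136),'medium':(.425,-.261),'wide':(.44,.013),'square':(.438,.246)}
E
python3 - <<'E'
from h import *
C={n:read_camera(n) for n in('top','side','wrist')}
o=get_obs();print(o['time_s'],o['tool_pos'],o['tool_rot'])
for k in G: print(k,*est(k,G[k],C=C),sep='\n  ')
E
```

```text
2.15 [ 0.45837755 -0.2067504   0.30140169] [ 1.79964068e+02  4.29428369e-02 -7.36996204e-02]
slim
  [ 0.4797 -0.137 ]
  17.1
  0.21
  ['top', 'side', 'wrist']
  ('top', array([ 0.4781, -0.1386]), -149.9, np.float64(0.292))
  ('side', array([ 0.4823, -0.135 ]), 34.4, np.float64(0.177))
  ('wrist', array([ 0.4795, -0.1366]), 16.6, np.float64(0.081))
medium
  [ 0.425  -0.2582]
  0.2
  0.148
  ['top', 'side', 'wrist']
  ('top', array([ 0.423 , -0.2581]), -8.9, np.float64(0.135))
  ('side', array([ 0.4273, -0.256 ]), -0.8, np.float64(0.134))
  ('wrist', array([ 0.4246, -0.2578]), 4.5, np.float64(0.089))
wide
  [0.4382 0.0163]
  133.0
  0.133
  ['top', 'side', 'wrist']
  ('top', array([0.4373, 0.0161]), 131.5, np.float64(0.123))
  ('side', array([0.4404, 0.0182]), -42.3, np.float64(0.124))
  ('wrist', array([0.4376, 0.0155]), -51.1, np.float64(0.102))
square
  [0.443  0.2511]
  -50.7
  0.105
  ['side']
  ('side', array([0.443 , 0.2511]), -50.7, np.float64(0.105))
```

Call:
play_rows(steps=[[[0.02,-0.045,0.01,0,0,0,0.087],[0.02,-0.045,0.01,0,0,0,0.087],[0.02,-0.045,0.01,0,0,0,0.087],[0.02,-0.045,0.01,0,0,0,0.087],[0.02,-0.045,0.01,0,0,0,0.087],[0,0,0,0,0,0,0.087],[0,0,0,0,0,0,0.087]]])

```text
time_s: 3.45
tool_pos: [0.5584, 0.0201, 0.2514]
tool_rot: [-180.0, 0.1, 0.2]
force: [0.3, -1.5, -1.2]
grip_width: 0.0868
grasp_force: 0.0
```

Run:
```python
from h import *
import pickle
C={n:read_camera(n) for n in('wrist','top','side')}; c=C['wrist']; pickle.dump(C,open('C.pkl','wb'))
V=c['view'];print(-V[:3,:3].T@V[:3,3]); o=get_obs();print(o['tool_pos'],o['tool_rot'])
print('sq',est('square',G['square'],C=C))
f=c['frame']; 
for k in DIM:
  for n in C:
    for d in silhouettes(n,f'socket_{k}_seat')[:3]:
        v,u=np.nonzero(d['pixels']); print(k,n,round(d['p'],2),np.round(d['extent']),u.mean().round(1),v.mean().round(1),unproj(C[n],(u.mean(),v.mean()),.03).round(4)[:2])
cv2.imwrite('pics/w2.png',f[:,:,::-1])
```

```text
[0.63353323 0.02016076 0.41255687]
[0.55851775 0.01660867 0.25207252] [ 1.79939249e+02 -1.08506254e-02 -1.18542366e-01]
sq [array([0.4394, 0.2438]), -48.0, np.float64(0.325), ['top', 'side', 'wrist'], ('top', array([0.4384, 0.2433]), -47.0, np.float64(0.083)), ('side', array([0.4421, 0.25  ]), -38.3, np.float64(0.118)), ('wrist', array([0.4368, 0.2474]), -49.9, np.float64(0.697))]
slim wrist 0.98 [358.  74. 393. 157.] 373.6 114.7 [ 0.6458 -0.028 ]
slim top 0.65 [253. 256. 276. 274.] 264.9 264.7 [0.4768 0.1332]
slim side 0.87 [361. 245. 406. 270.] 382.6 255.5 [ 0.6331 -0.0518]
medium wrist 0.59 [443.  71. 497. 156.] 468.9 111.6 [ 0.65   -0.1158]
medium top 0.62 [365. 170. 387. 209.] 378.0 189.4 [ 0.6459 -0.1233]
medium side 0.69 [383. 272. 436. 296.] 407.7 283.2 [ 0.6349 -0.1414]
wide wrist 0.85 [152.  82. 225. 170.] 188.4 123.3 [0.6381 0.142 ]
wide top 0.94 [245. 180. 263. 212.] 253.5 195.5 [0.6342 0.1593]
wide side 0.82 [321. 202. 366. 228.] 343.2 214.1 [0.6263 0.1177]
square wrist 0.79 [250.  71. 311. 166.] 280.1 118.4 [0.6421 0.0572]
square side 0.7 [336. 221. 390. 244.] 361.6 233.4 [0.6295 0.0323]
square side 0.45 [263. 216. 280. 240.] 272.6 229.6 [0.4749 0.1063]
```

View pics/w2.png

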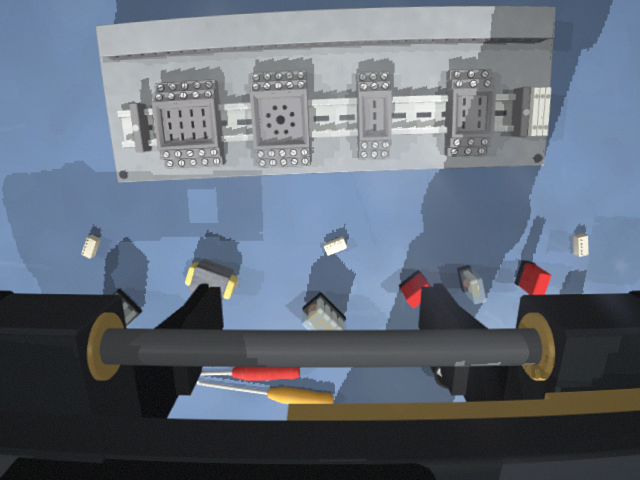

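The wrist picture shows recess centres at about wide (188,123), square (281,121), slim (375,115) and medium (470,112). I'll crop all three cameras in one picture.

Run:
```python
from h import *
import pickle
C=pickle.load(open('C.pkl','rb'))
def row(n,cs,w):
    r=[]
    for x,y in cs:
        r.append(cv2.resize(C[n]['frame'][y-w:y+w,x-w:x+w],(198,198),interpolation=cv2.INTER_CUBIC)); r[-1][:,-1]=255; r[-1][::33,:6]=(255,0,0); r[-1][:6,::33]=(255,0,0)
    return np.hstack(r)
im=np.vstack([row('wrist',[(188,123),(281,121),(375,115),(470,112)],33),row('top',[(260,194),(300,192),(337,190),(378,189)],18),row('side',[(343,210),(362,231),(383,254),(408,281)],22)])
cv2.imwrite('pics/s.png',im[:,:,::-1])
```

```text
(no output)
```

View pics/s.png

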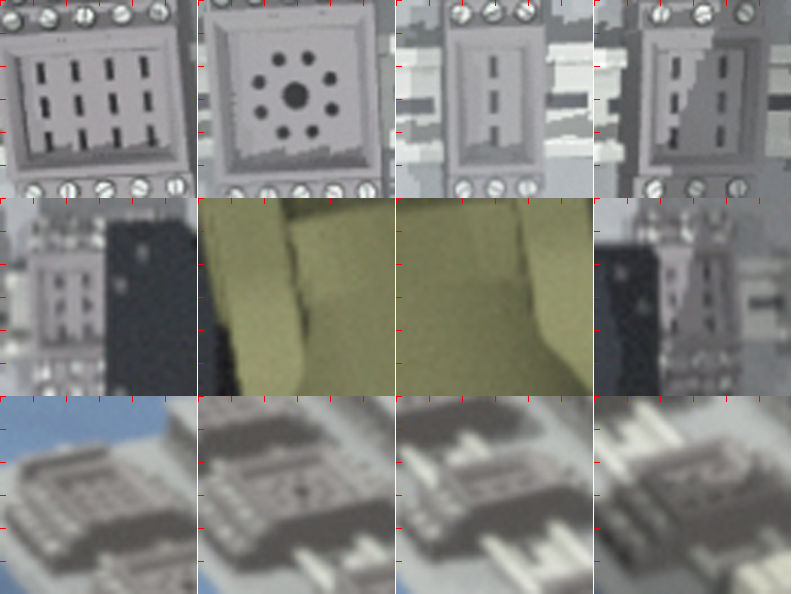

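Wrist crop hole-pattern centres: wide (97,104), square (97,95), slim (97,102) and medium (104,101). The side row shows the same patterns less sharply. The arm hides the middle sockets in the top row, so I use the first top picture there. I'll triangulate from these.

```bash
cat > tri.py <<'E'
from h import *
import pickle
from scipy.optimize import least_squares
C=pickle.load(open('C.pkl','rb'))
P={'wide':((187.1,124.5),(260.5,195.2),(341.4,210)),'square':((280.3,119.7),(299.1,193.1),(363.1,229.9)),'slim':((374.3,116),(337.8,190.3),(381.9,251.1)),'medium':((471.7,112.7),(377.8,190.3),(410.7,275))}
for k,p in P.items():
    f=lambda X:np.concatenate([(proj(C[n],X)[0]-q)*s for n,q,s in zip(('wrist','top','side'),p,(1,.5,.5))])
    r=least_squares(f,[.64,0,.03]); print(k,r.x.round(4),r.fun.round(1),*[unproj(C[n],q,.026).round(4)[:2] for n,q in zip(('wrist','top','side'),p)])
E
python3 tri.py
```

```text
wide [0.637  0.1455 0.0234] [-0.   0.2 -0.3 -0.2  0.8  0.1] [0.6371 0.1446] [0.6355 0.1439] [0.6323 0.1428]
square [0.6412 0.0577 0.022 ] [ 0.1 -0.1 -0.3 -0.1 -0.7 -0. ] [0.641  0.0574] [0.6397 0.0562] [0.6407 0.0501]
slim [ 0.6448 -0.0295  0.0235] [ 0.1  0.1 -0.6  0.3  0.5 -0. ] [ 0.6448 -0.0292] [ 0.6455 -0.032 ] [ 0.6412 -0.0326]
medium [ 0.6493 -0.1198  0.0269] [ 0.2 -0.  -0.8 -1.  -0.9  0.4] [ 0.6493 -0.1199] [ 0.6447 -0.1233] [ 0.6537 -0.1177]
```

Call:
play_rows(steps=[[[-0.019,0.0397,0.0185,0,0,0,0.055],[-0.019,0.0397,0.0185,0,0,0,0.055],[-0.019,0.0397,0.0185,0,0,0,0.055],[-0.019,0.0397,0.0185,0,0,0,0.055],[-0.019,0.0397,0.0185,0,0,0,0.055],[-0.019,0.0397,0.0185,0,0,0,0.055],[-0.019,0.0397,0.0185,0,0,0,0.055],[0,0,0,0,0,0,0.055],[0,0,0,0,0,0,0.055]]])

```text
time_s: 5.25
tool_pos: [0.425, -0.26, 0.1219]
tool_rot: [-179.9, 0.0, -0.1]
force: [0.4, 0.4, 1.0]
grip_width: 0.0549
grasp_force: 0.0
```

Run:
```python
from h import *
print(est('medium',G['medium'],cams=('wrist',)))
c=read_camera('wrist');cv2.imwrite('pics/w3.png',c['frame'][:,:,::-1])
```

```text
Traceback (most recent call last):
  File "h.py", line 46, in est
    r=fit(obs,DIM[k],guess); out=[r.x.round(4)[:2],round(float(np.degrees(r.x[2])),1),round(r.fun,3),used]
  File "h.py", line 32, in fit
    r=minimize(cost,[x0[0],x0[1],yaw],method='Nelder-Mead',options=dict(initial_simplex=[[x0[0],x0[1],yaw],[x0[0]+.01,x0[1],yaw],[x0[0],x0[1]+.01,yaw],[x0[0],x0[1],yaw+.2]],maxiter=150))
  File "h.py", line 29, in cost
    return s/len(data)
           ~^~~~~~~~~~
ZeroDivisionError: division by zero
```

Call:
play_rows(steps=[[[0,-0.002,0.034,0,0,0,0.055],[0,0,0.034,0,0,0,0.055],[0,0,0.034,0,0,0,0.055],[0,0,0,0,0,0,0.055],[0,0,0,0,0,0,0.015],[0,0,0,0,0,0,0.015],[0,0,0,0,0,0,0.015],[0,0,0,0,0,0,0.015],[0,0,0,0,0,0,0.015],[0,0,-0.02,0,0,0,0.015]]], force=15)

```text
time_s: 6.35
tool_pos: [0.4239, -0.2565, 0.0389]
tool_rot: [-179.9, 0.2, 0.0]
force: [-0.7, 0.4, -1.6]
grip_width: 0.0242
grasp_force: 15.0
```

Call:
play_rows(steps=[[[0,0,-0.04,0,0,0,0.015],[0,0,-0.04,0,0,-0.047,0.015],[0.0384,-0.02125,0,0,0,0,0.015],[0.0384,-0.02125,0,0,0,0,0.015],[0.0384,-0.02125,0,0,0,0,0.015],[0.0384,-0.02125,0,0,0,0,0.015],[0.0384,-0.02125,0,0,0,0,0.015],[0.0384,-0.02125,0,0,0,0,0.015],[0,0,0.04,0,0,0,0.015],[0,0,0,0,0,0,0.015],[0,0,0,0,0,0,0.015]]])

```text
time_s: 7.45
tool_pos: [0.6486, -0.1197, 0.0795]
tool_rot: [-180.0, 0.2, 2.7]
force: [-0.2, -0.7, -0.6]
grip_width: 0.0239
grasp_force: 15.0
```

Run:
```python
from h import *
o=get_obs();print(o['tool_pos'],o['tool_rot'])
C={n:read_camera(n) for n in('wrist','top','side')}
for n in C:
    for d in silhouettes(n,'relay_medium_c')[:3]: print(n,round(d['p'],2),np.round(d['extent']),proj(C[n],[.6493,-.1198,.083])[0].round())
w=C['wrist']['frame']; s=C['side']['frame'][200:320,330:490]
cv2.imwrite('pics/w3.png',np.vstack([w[100:400,120:520],cv2.resize(s,(400,300),interpolation=cv2.INTER_CUBIC)])[:,:,::-1])
```

```text
[ 0.64857502 -0.11965918  0.07953348] [-1.79996949e+02  1.69346161e-01  2.70253151e+00]
wrist 0.78 [288. 268. 353. 371.] [320. 309.]
side 0.73 [319. 202. 367. 229.] [412. 247.]
side 0.72 [262. 217. 284. 242.] [412. 247.]
side 0.71 [401. 230. 424. 265.] [412. 247.]
```

View pics/w3.png

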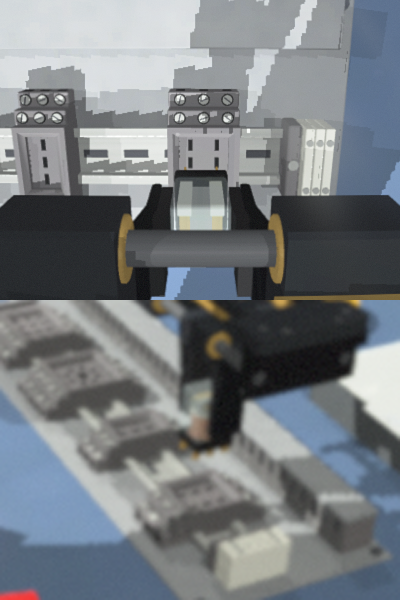

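The relay hangs centred over the medium socket: in the crop its base is at 174–233 and the recess at about 181–230. Lowering now.

Call:
play_rows(steps=[[[0,0,0.02,0,0,0,0.015],[0,0,0.008,0,0,0,0.015],[0,0,0.004,0,0,0,0.015],[0,0,0.004,0,0,0,0.015],[0,0,0.003,0,0,0,0.015],[0,0,0,0,0,0,0.015]]])

```text
time_s: 8.35
tool_pos: [0.6497, -0.119, 0.0413]
tool_rot: [180.0, 0.0, 2.7]
force: [-0.5, 0.5, -0.1]
grip_width: 0.0242
grasp_force: 15.0
```

Call:
play_rows(steps=[[[0,0,0.002,0,0,0,0.015],[0,0,0.002,0,0,0,0.015],[0,0,0,0,0,0,0.015]]])

```text
time_s: 8.65
tool_pos: [0.6499, -0.1191, 0.0375]
tool_rot: [180.0, -0.0, 2.7]
force: [0.4, 0.6, 0.2]
grip_width: 0.024
grasp_force: 15.0
```

Call:
play_rows(steps=[[[0,0,0.002,0,0,0,0.015],[0,0,0.002,0,0,0,0.015],[0,0,0,0,0,0,0.015]]])

```text
time_s: 8.95
tool_pos: [0.6509, -0.119, 0.0367]
tool_rot: [179.9, -0.1, 2.7]
force: [-4.4, -0.1, 14.1]
grip_width: 0.0239
grasp_force: 15.0
```

Contact came at about the expected home height. I release, rise and check.

Call:
play_rows(steps=[[[0,0,-0.003,0,0,0,0.03],[0,0,0,0,0,0,0.045],[0,0,0,0,0,0,0.045],[0,0,-0.02,0,0,0,0.045],[0,0,-0.04,0,0,0,0.045],[0,0,-0.04,0,0,0,0.045],[-0.04,0,0,0,0,0,0.03],[-0.04,0,0,0,0,0,0.03],[0,0,0,0,0,0,0.03],[0,0,0,0,0,0,0.03]]])

```text
time_s: 9.95
tool_pos: [0.5691, -0.1233, 0.1362]
tool_rot: [180.0, 0.0, 2.7]
force: [0.6, 0.2, 0.6]
grip_width: 0.031
grasp_force: 0.0
```

Run:
```python
from h import *
o=get_obs();print(o['tool_pos'],o['tool_rot'])
C={n:read_camera(n) for n in('wrist','top','side')}
for n in C:
    for d in silhouettes(n,'relay_medium_c')[:3]:
        v,u=np.nonzero(d['pixels']); e=np.array(d['extent']); g=proj(C[n],box(.6493,-.1198,.047,DIM['medium'],.017)); print(n,round(d['p'],2),e.round(),g.min(0).round(),g.max(0).round())
        if abs(u.mean()-g.mean(0)[0])<15 and abs(v.mean()-g.mean(0)[1])<15:
            a,b,h=DIM['medium']
            for z in (.029,): 
                r=fit([(C[n],d['pixels'])],(a,b,.034),(.649,-.12),z); print('  fit',r.x.round(4),r.fun)
w=C['wrist']['frame']; s=C['side']['frame'][220:310,340:460]
cv2.imwrite('pics/w4.png',np.vstack([w[0:300,120:520],cv2.resize(s,(400,300),interpolation=cv2.INTER_CUBIC)])[:,:,::-1])
```

```text
[ 0.56914873 -0.12331955  0.13616607] [1.79955009e+02 1.95423902e-02 2.68867545e+00]
wrist 0.7 [297.  96. 342. 148.] [299.  93.] [342. 144.]
  fit [ 0.6479 -0.1193  0.0463] 0.08509649900755945
side 0.57 [400. 253. 421. 286.] [398. 252.] [422. 286.]
  fit [ 0.6443 -0.128   0.559 ] 0.1178090661270832
```

View pics/w4.png

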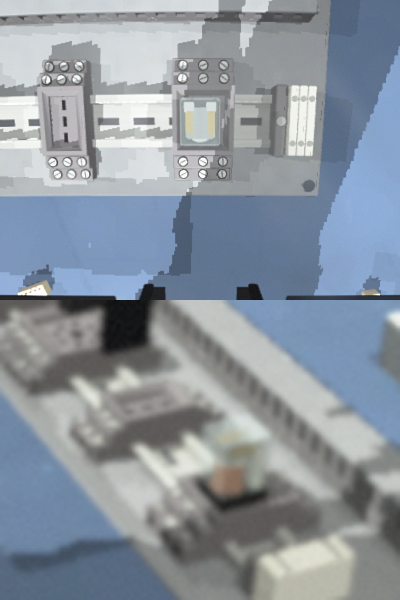

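The medium relay sits squarely inside its socket: wrist crop (202,122), side view with the base sunk in. Next is the slim one, the clear relay between the reds.

Call:
play_rows(steps=[[[-0.03,0.003,0,0,0,0,0.032],[-0.03,0.003,0,0,0,0,0.032],[-0.03,0.003,0,0,0,-0.125,0.032],[0,0,0,0,0,-0.125,0.032],[0,0,0.03,0,0,0,0.032],[0,0,0,0,0,0,0.032],[0,0,0,0,0,0,0.032]]])

```text
time_s: 10.95
tool_pos: [0.4804, -0.1357, 0.1063]
tool_rot: [-179.9, 0.0, 17.1]
force: [0.7, -0.5, -0.4]
grip_width: 0.032
grasp_force: 0.0
```

Run:
```python
from h import *
c=read_camera('wrist'); print([ (round(d['p'],2),np.round(d['extent'])) for d in silhouettes('wrist','relay_slim_c')], proj(c,box(.4796,-.1366,.29,DIM['slim'])).round())
cv2.imwrite('pics/w5.png',c['frame'][150:450,100:540,::-1])
```

```text
[(0.96, array([310., 224., 335., 284.])), (0.96, array([394., 246., 448., 297.])), (0.95, array([200., 211., 259., 258.]))] [[331. 262.]
 [333. 287.]
 [311. 262.]
 [309. 287.]
 [332. 223.]
 [334. 241.]
 [311. 223.]
 [309. 241.]]
```

View pics/w5.png

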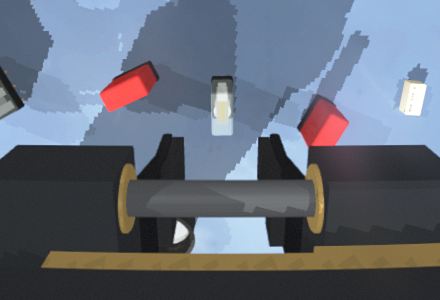

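The clear slim relay at crop (222,105) lies aligned between the fingers, with both reds outside them. Descend and grip.

Call:
play_rows(steps=[[[0,-0.001,0.029,0,0,0,0.032],[0,0,0.029,0,0,0,0.032],[0,0,0.028,0,0,0,0.032],[0,0,0,0,0,0,0.032],[0,0,0,0,0,0,0.006],[0,0,0,0,0,0,0.006],[0,0,0,0,0,0,0.006],[0,0,0,0,0,0,0.006],[0,0,-0.03,0,0,0,0.006],[0,0,-0.05,0,0,0,0.006],[0,0,0,0,0,0,0.006]]], force=15)

```text
time_s: 12.15
tool_pos: [0.485, -0.1363, 0.107]
tool_rot: [179.5, -0.5, 17.1]
force: [1.7, -0.5, 0.2]
grip_width: 0.0138
grasp_force: 15.0
```

Call:
play_rows(steps=[[[0,0,0,0,0,0.125,0.006],[0,0,0,0,0,0.125,0.006],[0.0339,-0.0196,0,0,0,0,0.006],[0.0339,-0.0196,0,0,0,0,0.006],[0.0339,-0.0196,0,0,0,0,0.006],[0.0339,-0.0196,0,0,0,0,0.006],[0.0339,-0.0196,0,0,0,0,0.006],[0,0,0.02,0,0,0,0.006],[0,0,0,0,0,0,0.006],[0,0,0,0,0,0,0.006]]])

```text
time_s: 13.15
tool_pos: [0.6439, -0.03, 0.0799]
tool_rot: [180.0, 0.1, 2.7]
force: [0.0, -1.2, -0.6]
grip_width: 0.0141
grasp_force: 15.0
```

Run:
```python
from h import *
o=get_obs();print(o['tool_pos'],o['tool_rot'])
C={n:read_camera(n) for n in('wrist','side')}
d=silhouettes('wrist','relay_slim_c'); print([(round(i['p'],2),np.round(i['extent'])) for i in d])
for i in d:
    v,u=np.nonzero(i['pixels'])
    if abs(u.mean()-320)<40:
        z=o['tool_pos'][2]-.020; g=proj(C['wrist'],box(*o['tool_pos'][:2],.047,DIM['slim'],z)); print(g.min(0),g.max(0)); r=fit([(C['wrist'],i['pixels'])],DIM['slim'],o['tool_pos'][:2],z); print(r.x,r.fun)
```

```text
[ 0.64385149 -0.02999364  0.07986705] [1.79966853e+02 1.11494253e-01 2.70015159e+00]
[(0.7, array([303., 269., 339., 331.]))]
[300.93950266 261.78309762] [339.40549509 368.80057577]
[ 0.63995499 -0.03036179  0.04534691] 0.269604357729064
```

Call:
play_rows(steps=[[[0.0015,-0.0005,0.02,0,0,0,0.006],[0,0,0.008,0,0,0,0.006],[0,0,0.004,0,0,0,0.006],[0,0,0.004,0,0,0,0.006],[0,0,0.004,0,0,0,0.006],[0,0,0.002,0,0,0,0.006],[0,0,0,0,0,0,0.006]]])

```text
time_s: 14.0
tool_pos: [0.6463, -0.0286, 0.0384]
tool_rot: [180.0, -0.0, 2.7]
force: [-0.1, -0.2, 0.4]
grip_width: 0.014
grasp_force: 15.0
```

Call:
play_rows(steps=[[[0,0,0.002,0,0,0,0.006],[0,0,0.001,0,0,0,0.006],[0,0,0.001,0,0,0,0.006],[0,0,0,0,0,0,0.006]]])

```text
time_s: 14.4
tool_pos: [0.6472, -0.0285, 0.0377]
tool_rot: [179.9, -0.1, 2.7]
force: [-4.4, -0.1, 14.2]
grip_width: 0.0142
grasp_force: 15.0
```

Call:
play_rows(steps=[[[0,0,-0.003,0,0,0,0.02],[0,0,0,0,0,0,0.03],[0,0,0,0,0,0,0.03],[0,0,-0.02,0,0,0,0.03],[0,0,-0.04,0,0,0,0.03],[0,0,-0.04,0,0,0,0.03],[-0.0411,-0.0109,0,0,0,0,0.07],[-0.0411,-0.0109,0,0,0,0,0.07],[0,0,0,0,0,0,0.07],[0,0,0,0,0,0,0.07]]])

```text
time_s: 15.4
tool_pos: [0.5625, -0.0109, 0.1373]
tool_rot: [179.9, -0.0, 2.8]
force: [0.8, -0.3, -0.7]
grip_width: 0.0539
grasp_force: 0.0
```

```bash
cat > chk.py <<'E'
from h import *
import sys
def chk(k,x,y,z=.017):
    o=get_obs();print(o['tool_pos'],o['tool_rot'])
    for n in('wrist','top','side'):
        c=read_camera(n); g=proj(c,box(x,y,.047,DIM[k],z)); best=None
        for d in silhouettes(n,f'relay_{k}_c'):
            e=np.array(d['extent']); 
            if np.abs((e[:2]+e[2:]-g.min(0)-g.max(0))/2).max()<15: print(n,round(d['p'],2),e.round(1),g.min(0).round(1),g.max(0).round(1))
if __name__=='__main__': chk(sys.argv[1],float(sys.argv[2]),float(sys.argv[3]))
E
python3 chk.py slim .6448 -.0292; python3 -c "
from h import *
print(est('wide',G['wide']))"
```

```text
[ 0.56246538 -0.01094625  0.13726933] [ 1.79927962e+02 -4.80467700e-03  2.76063331e+00]
wrist 0.64 [340.5  93.9 369.9 141.6] [342.4  90.8] [372.8 142.4]
side 0.78 [373.8 228.9 388.5 257.3] [374.  228.8] [392.9 257.6]
[array([0.4369, 0.0157]), 129.3, np.float64(0.259), ['top', 'side', 'wrist'], ('top', array([0.4364, 0.0156]), -48.7, np.float64(0.151)), ('side', array([0.4407, 0.0189]), -39.9, np.float64(0.17)), ('wrist', array([0.4552, 0.0143]), -0.1, np.float64(0.332))]
```

Call:
play_rows(steps=[[[-0.0411,-0.0109,0,0,0,0,0.07],[-0.0411,-0.0109,0,0,0,0,0.07],[-0.0411,-0.0109,0,0,0,0,0.07],[0,0,0,0,0,0.15,0.07],[0,0,0,0,0,0.15,0.07],[0,0,0,0,0,0.15,0.07],[0,0,0,0,0,0.15,0.07],[0,0,0,0,0,0.15,0.07],[0,0,0,0,0,0.15,0.07],[0,0,0.03,0,0,0,0.07],[0,0,0,0,0,0,0.07],[0,0,0,0,0,0,0.07]]])

```text
time_s: 17.2
tool_pos: [0.4379, 0.0162, 0.1074]
tool_rot: [180.0, 0.1, -48.8]
force: [0.1, 0.4, 0.7]
grip_width: 0.0699
grasp_force: 0.0
```

Run:
```python
from h import *
o=get_obs();print(o['tool_pos'],o['tool_rot'],o['qpos'].round(0))
c=read_camera('wrist'); g=proj(c,box(.4378,.016,np.radians(-49),DIM['wide']));print([ (round(d['p'],2),np.round(d['extent'])) for d in silhouettes('wrist','relay_wide_c')], g.min(0),g.max(0))
print(est('wide',G['wide'],cams=('wrist',)))
cv2.imwrite('pics/w6.png',c['frame'][150:450,100:540,::-1])
```

```text
[0.43790422 0.01616731 0.10741624] [ 1.79955786e+02  6.00188942e-02 -4.87879147e+01] [  34.   -1.  -39.  119.   -1.   62. -143.]
[(0.86, array([283., 222., 354., 281.])), (0.31, array([159., 298., 202., 333.]))] [283.33360597 220.97191356] [356.79145439 284.82175061]
[array([0.4384, 0.0156]), -44.9, np.float64(0.081), ['wrist'], ('wrist', array([0.4384, 0.0156]), -44.9, np.float64(0.081))]
```

View pics/w6.png

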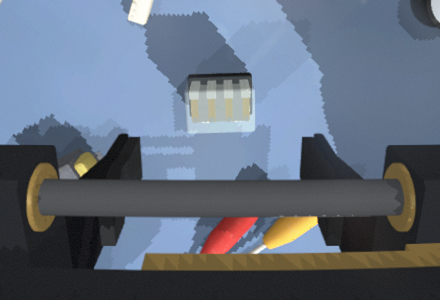

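The wide relay at crop (221,102) is aligned with the fingers and there is nothing in their way. Descend and grip.

Call:
play_rows(steps=[[[0,0,0.029,0,0,0,0.07],[0,0,0.029,0,0,0,0.07],[0,0,0.029,0,0,0,0.07],[0,0,0,0,0,0,0.07],[0,0,0,0,0,0,0.03],[0,0,0,0,0,0,0.03],[0,0,0,0,0,0,0.03],[0,0,0,0,0,0,0.03],[0,0,0,0,0,0,0.03],[0,0,-0.03,0,0,0,0.03],[0,0,-0.05,0,0,0,0.03],[0,0,0,0,0,0,0.03]]], force=15)

```text
time_s: 18.6
tool_pos: [0.4429, 0.0162, 0.1061]
tool_rot: [-179.6, -0.5, -48.8]
force: [0.3, -0.5, -0.3]
grip_width: 0.0422
grasp_force: 15.0
```

Call:
play_rows(steps=[[[0,0,0,0,0,-0.15,0.03],[0,0,0,0,0,-0.15,0.03],[0,0,0,0,0,-0.15,0.03],[0,0,0,0,0,-0.15,0.03],[0,0,0,0,0,-0.15,0.03],[0,0,0,0,0,-0.15,0.03],[0.041,-0.0239,0,0,0,0,0.03],[0.041,-0.0239,0,0,0,0,0.03],[0.041,-0.0239,0,0,0,0,0.03],[0.041,-0.0239,0,0,0,0,0.03],[0.041,-0.0239,0,0,0,0,0.03],[0,0,0.02,0,0,0,0.03]]])

```text
time_s: 19.8
tool_pos: [0.643, 0.151, 0.0818]
tool_rot: [-179.6, -0.4, 2.9]
force: [-0.3, -0.2, -0.0]
grip_width: 0.0423
grasp_force: 15.0
```

Call:
play_rows(steps=[[[0,0,0,0,0,0,0.03],[0,0,0,0,0,0,0.03]]])

```text
time_s: 20.0
tool_pos: [0.6362, 0.1444, 0.0793]
tool_rot: [179.9, 0.2, 2.7]
force: [0.1, -1.0, -0.6]
grip_width: 0.0422
grasp_force: 15.0
```

Run:
```python
from h import *
o=get_obs();print(o['tool_pos'],o['tool_rot'])
c=read_camera('wrist'); t=o['tool_pos']
for d in silhouettes('wrist','relay_wide_c'):
    g=proj(c,box(*t[:2],.047,(.028,.042,.040),t[2]-.014)); print(round(d['p'],2),np.round(d['extent']),g.min(0),g.max(0))
```

```text
[0.63616643 0.14440824 0.07930446] [1.79946313e+02 1.65898849e-01 2.73315992e+00]
0.64 [264. 264. 374. 331.] [262.47145597 265.89767438] [377.71599259 368.69786971]
```

Call:
play_rows(steps=[[[0,0,0.02,0,0,0,0.03],[0,0,0.008,0,0,0,0.03],[0,0,0.004,0,0,0,0.03],[0,0,0.004,0,0,0,0.03],[0,0,0.004,0,0,0,0.03],[0,0,0.002,0,0,0,0.03],[0,0,0,0,0,0,0.03]]])

```text
time_s: 20.8
tool_pos: [0.6373, 0.1453, 0.0383]
tool_rot: [-180.0, 0.0, 2.7]
force: [0.1, 0.4, -1.3]
grip_width: 0.042
grasp_force: 15.0
```

Call:
play_rows(steps=[[[0,0,0.002,0,0,0,0.03],[0,0,0.001,0,0,0,0.03],[0,0,0.001,0,0,0,0.03],[0,0,0,0,0,0,0.03]]])

```text
time_s: 21.2
tool_pos: [0.6379, 0.1454, 0.0373]
tool_rot: [179.9, -0.1, 2.7]
force: [-5.4, -2.7, 13.7]
grip_width: 0.0421
grasp_force: 15.0
```

Call:
play_rows(steps=[[[0,0,-0.003,0,0,0,0.05],[0,0,0,0,0,0,0.058],[0,0,0,0,0,0,0.058],[0,0,-0.02,0,0,0,0.058],[0,0,-0.04,0,0,0,0.058],[0,0,-0.05,0,0,0,0.058],[-0.0484,-0.0272,0,0,0,0,0.058],[-0.0484,-0.0272,0,0,0,0,0.058],[-0.0484,-0.0272,0,0,0,0,0.058],[-0.0484,-0.0272,0,0,0,0,0.058]]])

```text
time_s: 22.2
tool_pos: [0.4567, 0.2354, 0.147]
tool_rot: [180.0, 0.0, 2.7]
force: [-0.1, 0.2, 1.0]
grip_width: 0.0579
grasp_force: 0.0
```

Call:
play_rows(steps=[[[0,0,0,0,0,-0.137,0.06],[0,0,0,0,0,-0.137,0.06],[0,0,0,0,0,-0.137,0.06],[0,0,0,0,0,-0.137,0.06],[0,0,0,0,0,-0.137,0.06],[0,0,0.02,0,0,0,0.06],[0,0,0,0,0,0,0.06],[0,0,0,0,0,0,0.06]]])

```text
time_s: 23.0
tool_pos: [0.4582, 0.2346, 0.1272]
tool_rot: [-180.0, 0.1, 42.0]
force: [-0.0, 0.5, 0.0]
grip_width: 0.0601
grasp_force: 0.0
```

```bash
python3 chk.py wide .637 .145
python3 - <<'E'
from h import *
o=get_obs();print(o['qpos'].round(0))
c=read_camera('wrist'); print(est('square',(.4385,.245),cams=('wrist',)),est('square',(.4385,.245)))
cv2.imwrite('pics/w7.png',c['frame'][150:450,100:540,::-1])
E
```

```text
[0.45816972 0.23463312 0.12715017] [-1.79958278e+02  5.62301551e-02  4.19837859e+01]
top 0.73 [248.2 188.7 271.2 200.3] [248.7 184.5] [269.9 201.9]
side 0.55 [333.7 192.4 353.7 215. ] [332.9 188.1] [353.9 218.6]
[ 19.  12. -54. 107.  10.  66. -86.]
[array([0.4401, 0.2443]), -49.1, np.float64(0.074), ['wrist'], ('wrist', array([0.4401, 0.2443]), -49.1, np.float64(0.074))] [array([0.441 , 0.2446]), -48.9, np.float64(0.097), ['side', 'wrist'], ('side', array([0.4429, 0.2508]), -52.8, np.float64(0.089)), ('wrist', array([0.4399, 0.2443]), -49.2, np.float64(0.082))]
```

View pics/w7.png

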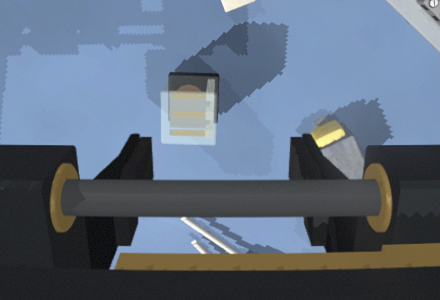

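The square relay is at crop (191,108), slightly off the finger centre, and the transformer's end at (335,150) is well clear. I correct by the fit and grip.

Call:
play_rows(steps=[[[-0.007,-0.0194,0,0,0,0.017,0.06],[0,0,0.025,0,0,0,0.06],[0,0,0.025,0,0,0,0.06],[0,0,0.025,0,0,0,0.06],[0,0,0.026,0,0,0,0.06],[0,0,0,0,0,0,0.06],[0,0,0,0,0,0,0.025],[0,0,0,0,0,0,0.025],[0,0,0,0,0,0,0.025],[0,0,0,0,0,0,0.025],[0,0,0,0,0,0,0.025]]], force=15)

```text
time_s: 24.85
tool_pos: [0.4412, 0.2447, 0.0274]
tool_rot: [179.9, -0.1, 41.0]
force: [0.0, -0.7, 4.8]
grip_width: 0.0363
grasp_force: 15.0
```

Call:
play_rows(steps=[[[0,0,-0.03,0,0,0,0.025],[0,0,-0.05,0,0,0,0.025],[0,0,0,0,0,0.134,0.025],[0,0,0,0,0,0.134,0.025],[0,0,0,0,0,0.134,0.025],[0,0,0,0,0,0.134,0.025],[0,0,0,0,0,0.134,0.025],[0,0,0,0,0,0,0.025],[0,0,0,0,0,0,0.025]]])

```text
time_s: 25.75
tool_pos: [0.4402, 0.2444, 0.1063]
tool_rot: [180.0, 0.0, 2.8]
force: [-0.9, -1.0, -0.8]
grip_width: 0.0358
grasp_force: 15.0
```

Call:
play_rows(steps=[[[0,0,-0.02,0,0,0,0.025],[0.032,0.0327,0,0,0,0,0.025],[0.032,0.0327,0,0,0,0,0.025],[0.032,0.0327,0,0,0,0,0.025],[0.032,0.0327,0,0,0,0,0.025],[0.032,0.0327,0,0,0,0,0.025],[0.032,0.0327,0,0,0,0,0.025],[0,0,0.02,0,0,0,0.025],[0,0,0.02,0,0,0,0.025],[0,0,0,0,0,0,0.025],[0,0,0,0,0,0,0.025]]])

```text
time_s: 26.85
tool_pos: [0.6409, 0.0575, 0.0863]
tool_rot: [-180.0, 0.1, 2.7]
force: [1.0, 0.1, -0.6]
grip_width: 0.036
grasp_force: 15.0
```

Run:
```python
from h import *
o=get_obs();print(o['tool_pos'],o['tool_rot'])
c=read_camera('wrist'); t=o['tool_pos']
for d in silhouettes('wrist','relay_square_c'):
    g=proj(c,box(*t[:2],.047,(.036,.036,.050),t[2]-.020)); print(round(d['p'],2),np.round(d['extent']),g.min(0),g.max(0))
```

```text
[0.64085816 0.05747032 0.08626054] [-1.79979311e+02  5.34251226e-02  2.72522619e+00]
0.7 [269. 259. 370. 381.] [268.85418115 253.70958785] [371.13561659 383.7451535 ]
```

Call:
play_rows(steps=[[[0.001,0,0.02,0,0,0,0.025],[0,0,0.008,0,0,0,0.025],[0,0,0.004,0,0,0,0.025],[0,0,0.004,0,0,0,0.025],[0,0,0.003,0,0,0,0.025],[0,0,0.002,0,0,0,0.025],[0,0,0,0,0,0,0.025]]])

```text
time_s: 27.65
tool_pos: [0.6421, 0.0573, 0.0454]
tool_rot: [180.0, 0.0, 2.6]
force: [0.3, 0.5, -1.3]
grip_width: 0.0356
grasp_force: 15.0
```

Call:
play_rows(steps=[[[0,0,0.002,0,0,0,0.025],[0,0,0.001,0,0,0,0.025],[0,0,0.001,0,0,0,0.025],[0,0,0,0,0,0,0.025]]])

```text
time_s: 28.05
tool_pos: [0.6426, 0.0574, 0.0434]
tool_rot: [180.0, -0.1, 2.6]
force: [-3.4, -0.8, 9.8]
grip_width: 0.0359
grasp_force: 15.0
```

Home. I release, rise and back off for a full check.

Call:
play_rows(steps=[[[0,0,-0.002,0,0,0,0.045],[0,0,0,0,0,0,0.055],[0,0,0,0,0,0,0.055],[0,0,-0.02,0,0,0,0.055],[0,0,-0.04,0,0,0,0.055],[0,0,-0.05,0,0,0,0.055],[-0.045,0,-0.01,0,0,0,0.055],[-0.045,0,-0.01,0,0,0,0.055],[0,0,-0.03,0,0,0,0.055],[0,0,0,0,0,0,0.055],[0,0,0,0,0,0,0.055]]])

```text
time_s: 29.15
tool_pos: [0.553, 0.053, 0.2041]
tool_rot: [180.0, -0.1, 2.6]
force: [0.1, -0.6, -0.9]
grip_width: 0.055
grasp_force: 0.0
```

Run:
```python
from h import *
from chk import chk
for k,p in {'slim':(.6448,-.0292),'medium':(.6493,-.1198),'wide':(.637,.145),'square':(.6411,.0575)}.items(): print(k); chk(k,*p)
c=read_camera('wrist')['frame']; s=read_camera('side')['frame'][180:300,300:460]
cv2.imwrite('pics/f.png',np.vstack([cv2.resize(c[0:230,80:560],(576,276)),cv2.resize(s,(432,324),interpolation=cv2.INTER_CUBIC)[:, :].repeat(1,0) if 0 else cv2.copyMakeBorder(cv2.resize(s,(432,324),interpolation=cv2.INTER_CUBIC),0,0,0,144,0)])[:,:,::-1])
```

```text
slim
[0.55295018 0.05298262 0.20407522] [ 1.79962871e+02 -1.27225527e-01  2.59967801e+00]
wrist 0.98 [415.9  93.4 446.9 130. ] [414.7  91. ] [450.4 131.3]
side 0.82 [373.9 230.2 390.8 253.3] [374.  228.8] [392.9 257.6]
medium
[0.55225554 0.0532623  0.20255795] [-1.79954341e+02  7.88425418e-02  2.63194947e+00]
wrist 0.8 [518.8  97.3 576.5 137.1] [515.9  91.9] [579.5 132.2]
top 0.55 [370.9 182.2 386.4 193. ] [370.2 178.4] [383.7 195.4]
wide
[0.55228289 0.05320911 0.20324739] [-1.79995195e+02  1.23039339e-02  2.62837082e+00]
wrist 0.92 [170.4  89.7 240.3 132.7] [168.3  88.7] [240.4 129.9]
side 0.68 [335.3 190.2 355.5 218. ] [332.9 188.1] [353.9 218.6]
square
[0.55227187 0.05314176 0.2034235 ] [ 1.79990546e+02 -4.74504841e-03  2.62367540e+00]
wrist 0.93 [291.2  85.1 349.4 135.1] [293.5  80.5] [346.3 134.5]
side 0.84 [355.1 201.4 376.1 238.5] [349.4 201.1] [375.4 238.3]
```

View pics/f.png

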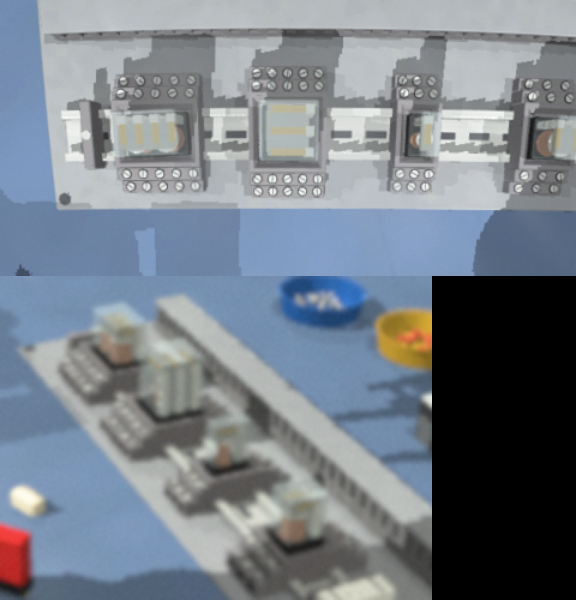

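All four relays stand upright with their bases sunk in their sockets: wide (155,135), square (288,130), slim (418,130) and medium (550,130). The gripper is clear and empty, so I hand the job in.

```bash
python3 -c "
from cell import *
print(sign_off())"
```

```text
the job is handed in; nothing more can be done
None
```

All four relays are plugged fully home and upright in their own sockets and released, the transformer and red look-alikes were not touched, and the job is handed in at about 30 s; the sign-off gave no verdict.

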